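# Put the washed cutlery away and shut the drawer

### The arm

A 6-joint arm with a two-finger parallel gripper is mounted at the origin on a cart in front of the work surface, level with it; the furniture and walls round the work are solid. World frame = base frame: x ahead of the robot, y to its left, z up, the work surface at z = 0. Lengths are in m, angles in rad, forces in N, time in s.
With the tool pointing down it reaches from about 0.375 to 0.9 m from the base axis. Payload 3.1 kg.
Tool frame: the origin (TCP) lies midway between the tips of the shut fingers; the grasp point (between the pads) lies 19 mm behind it (env.grasp_offset is the distance from the TCP to the grasp point, in m); z points along the fingers, y is the line along which they close (so a half turn about z gives the same grasp; the last joint's range is limited). The gripper opens to 87 mm and grips with 3 to 60 N. Pads are 19 mm wide; open, the fingers measure 117 mm over their backs; the gripper's body (75 mm by 190 mm) begins 51 mm behind the grasp point.
Start: joints at [1.091, 0.527, 1.433, -0, 1.181, -0.178], TCP at [0.186, 0.597, 0.223] pointing down, gripper open.
Joint ranges: [-3.08, 3.08], [-0.75, 2.2], [0.22, 2.44], [-1.43, 4.57], [0, 2.65], [-2.85, 2.85]. Speed limits (rad/s): [2.79, 2.79, 3.14, 3.14, 3.14, 3.14].

### API

Orientations are given as a rotation vector (axis times angle).
In Python, from plant import env, camera gives the robot as it stands. The module is installed in compiled form; this text tells all that it offers.
- The arm moves only by the tool move_arm, never from a script. Its argument "steps" is one flat list of numbers, 6 for each row, row after row: the shift along the world's x, y, z in units of 25 mm (1.0 is 25 mm), then the turn, a rotation vector about the world's x, y, z in units of 6 degrees (1.0 is 6 degrees). In form: [tx, ty, tz, wx, wy, wz, tx, ty, tz, wx, wy, wz, ...]. A call has 1 to 10 rows; each row shifts and turns the commanded pose from where the row before left it; what a row does not reach is not made up. A row lasts 1/12 s, in which the tool goes at most 41.7 mm and 7.16 degrees, less where a joint would pass 70% of its speed; a pose out of reach is approached as far as the arm can. A call is refused whole if a number of a shift passes 1 or a number of a turn 1, either way. A call with a gripper value outside its range is refused whole. "grip" is the finger opening in mm, from 0 to 87, set as the call begins (left out, the last holds). The fingers move at their own pace and stop on an object; "grip_force" is the grip in N (left out, the last holds). Time passes only in rows, so rows that do not move let the fingers close. It gives the time, the measured TCP pose, the force, the opening and the grip force at its end, in the units of the state.
- env.read_state(): the state, without advancing time (a new reading comes with each control period).
- camera(name): name is "scene" or "top"; returns a dict with "image" (480x640x3 uint8, blue, green, red), "K" (3x3 intrinsics, pixels), "R" (3x3) and "t" (3): a world point X has camera coordinates R X + t. Camera axes: x right, y down, z forward; pixel columns grow to the right and rows downward; lengths in m; the calibration is good to about 2 mm. A picture is of the moment at which its call begins. There is no depth.
- env.sign_off(): hands the job in; it is judged then, once.
The state is a dict: "time_s": time; "qpos": joint angles; "qd": joint speeds; "joint_efforts": joint torques, N m; "tool_pos": TCP position; "ee_rot": TCP orientation; "force": force on the tool from outside, world axes, zero at the start; "ft_torque": the same for the moment, N m; "grip_width": finger opening in m; "gripper_force": force on a finger pad.
Only numpy, scipy, OpenCV 4.12 (cv2) and the standard library are available. Lean on these libraries where they do the work, as an engineer would, in place of code of your own. Each camera call takes 0.05 s, during which the arm holds its last target. There are 200 camera calls.

### The job

Put the washed cutlery away: put the table fork, the table spoon, the teaspoon and the table knife that lie on the worktop into the open drawer, each lengthwise in the bin that already holds one of its kind, down inside the bin. When all four are in, push the drawer fully shut.

Things in the scene. Friction and masses are not known exactly. Their poses are not given: they have to be found in the camera images.
- fork: Steel table fork lying on the worktop, 196 x 27 x 15 mm (tines 27 wide; about 20 wide to the fingers at its middle). Origin: centre of its underside. x runs along it from the handle end to the tines, z up. 40 g, balances near its origin; grip it there across x.
- spoon: Steel table spoon lying on the worktop, 191 x 40 x 16 mm (bowl 40 wide; about 28 wide to the fingers at its middle), the larger of the two spoons. Origin: centre of its underside. x runs along it from the handle end to the bowl, z up. 45 g; grip it near its origin across x.
- teaspoon: Steel teaspoon lying on the worktop, 138 x 28 x 12 mm (about 21 wide to the fingers at its middle), the smaller of the two spoons. Origin: centre of its underside. x runs along it from the handle end to the bowl, z up. 20 g; grip it near its origin across x.
- knife: Blunt steel table knife lying flat on the worktop, 200 x 20 x 8 mm; the handle (18 wide at most, 8 thick) takes the half with x below 0, the blade (20 wide, 3 thick) the half above. Origin: centre of its underside. x from the handle end to the blade tip, z up. 60 g; grip the handle 15 to 20 mm behind the origin, where it is 13 wide and it balances.
- bin_fork: Pale wooden bin in the open drawer; a table fork (fixed, up to 16 mm high) fills its side at negative y. 226 (x) x 82 (y) x 26 mm high, walls 3, floor 4 mm; its long walls dip to 13 mm over the middle 110 mm. Origin: centre of its underside, 28 mm above the worktop; x to the back of the drawer, z up. Room for one more piece about y = +14 mm; it may rest partly on the old one.
- bin_spoon: Pale wooden bin in the open drawer; a large table spoon (fixed, up to 16 mm high) fills its side at negative y. 226 (x) x 82 (y) x 26 mm high, walls 3, floor 4 mm; its long walls dip to 13 mm over the middle 110 mm. Origin: centre of its underside, 28 mm above the worktop; x to the back of the drawer, z up. Room for one more piece about y = +14 mm; it may rest partly on the old one.
- bin_teaspoon: Pale wooden bin in the open drawer; a teaspoon (fixed, up to 16 mm high) fills its side at negative y. 226 (x) x 82 (y) x 26 mm high, walls 3, floor 4 mm; its long walls dip to 13 mm over the middle 110 mm. Origin: centre of its underside, 28 mm above the worktop; x to the back of the drawer, z up. Room for one more piece about y = +14 mm; it may rest partly on the old one.
- bin_knife: Pale wooden bin in the open drawer; a table knife (fixed, up to 16 mm high) fills its side at negative y. 226 (x) x 82 (y) x 26 mm high, walls 3, floor 4 mm; its long walls dip to 13 mm over the middle 110 mm. Origin: centre of its underside, 28 mm above the worktop; x to the back of the drawer, z up. Room for one more piece about y = +14 mm; it may rest partly on the old one.
- drawer (a joint): How far the drawer of the low dark wooden drawer unit (376 wide, 261 deep, 94 mm high, fixed on the worktop) stands out: 0 shut, 0.22 m open as at the start. It slides level with about 2 N of friction, stays where it is left, and carries the four bins. It stops dead at 0.
- drawer_handle (a point): Middle of the steel bar handle on the drawer's front, about 58 mm above the worktop; the bar is 130 mm long along y and stands 35 mm out from the front panel (376 wide, top edge 94 mm above the worktop, 15 mm thick). x points into the unit: the drawer shuts along +x of this point. Push the bar (or the panel above it) that way to shut it.

How it is judged:
On the way:
1. all four pieces lie in the bins of their kind while the drawer is still open (x of fork in the frame of bin_fork between -0.05 and 0.05 m and y of fork in the frame of bin_fork between -0.036 and 0.036 m and z of fork in the frame of bin_fork between 0 and 0.026 m and angle between the x axis of fork and the x axis of bin_fork, either way round below 0.35 rad and x of spoon in the frame of bin_spoon between -0.05 and 0.05 m and y of spoon in the frame of bin_spoon between -0.036 and 0.036 m and z of spoon in the frame of bin_spoon between 0 and 0.026 m and angle between the x axis of spoon and the x axis of bin_spoon, either way round below 0.35 rad and x of teaspoon in the frame of bin_teaspoon between -0.05 and 0.05 m and y of teaspoon in the frame of bin_teaspoon between -0.036 and 0.036 m and z of teaspoon in the frame of bin_teaspoon between 0 and 0.026 m and angle between the x axis of teaspoon and the x axis of bin_teaspoon, either way round below 0.35 rad and x of knife in the frame of bin_knife between -0.05 and 0.05 m and y of knife in the frame of bin_knife between -0.036 and 0.036 m and z of knife in the frame of bin_knife between 0 and 0.026 m and angle between the x axis of knife and the x axis of bin_knife, either way round below 0.35 rad and linear speed of each of fork, spoon, teaspoon, knife below 0.02 m/s and value of joint drawer above 0.12 m), for 0.2 s.
At the end, for the whole second after the job is handed in: Fork, table spoon, teaspoon and knife each lie at rest in the bin of their kind (middle within 50 mm along and 36 mm across of the bin's middle, underside below the 26 mm rim, within 20 degrees of the bin's length), and the drawer is shut to within 12 mm (x of fork in the frame of bin_fork between -0.05 and 0.05 m and y of fork in the frame of bin_fork between -0.036 and 0.036 m and z of fork in the frame of bin_fork between 0 and 0.026 m and angle between the x axis of fork and the x axis of bin_fork, either way round below 0.35 rad and x of spoon in the frame of bin_spoon between -0.05 and 0.05 m and y of spoon in the frame of bin_spoon between -0.036 and 0.036 m and z of spoon in the frame of bin_spoon between 0 and 0.026 m and angle between the x axis of spoon and the x axis of bin_spoon, either way round below 0.35 rad and x of teaspoon in the frame of bin_teaspoon between -0.05 and 0.05 m and y of teaspoon in the frame of bin_teaspoon between -0.036 and 0.036 m and z of teaspoon in the frame of bin_teaspoon between 0 and 0.026 m and angle between the x axis of teaspoon and the x axis of bin_teaspoon, either way round below 0.35 rad and x of knife in the frame of bin_knife between -0.05 and 0.05 m and y of knife in the frame of bin_knife between -0.036 and 0.036 m and z of knife in the frame of bin_knife between 0 and 0.026 m and angle between the x axis of knife and the x axis of bin_knife, either way round below 0.35 rad and linear speed of each of fork, spoon, teaspoon, knife below 0.02 m/s and value of joint drawer below 0.012 m); the robot touches nothing.
It also fails if it takes over 128 s, if anything falls off the work surface, if the arm or the gripper's body presses on something with over 40 N, if the wrist force passes 120 N, or if a joint passes its speed limit or range.

## Working session

There is one attempt and no reset: what is moved stays moved. The work goes in short steps, Python scripts to look and compute and a tool call to move; the robot and the scene stay as the last step left them, time stands still between calls to the robot, and variables do not carry over. Pictures are saved under pics/ and viewed, at most 14 in all, crops included, and the job is handed in when it is done.

Besides the shell and the picture viewer there is one more tool, called after "Call:" as a command line: name --argument value ..., lists and objects as JSON in quotes. move_arm: Moves the arm, as the interface text tells. Its arguments: {"type":"object","properties":{"steps":{"type":"array"},"grip":{"type":"number"},"grip_force":{"type":"number"}},"required":["steps"]}

```bash
mkdir -p pics; python3 - <<'E'
from plant import env,camera
import cv2,numpy as np
for n in("top","scene"):
    c=camera(n); cv2.imwrite(f"pics/{n}0.png",c["image"]); print(n,c["K"].round(1).tolist(),c["R"].round(4).tolist(),c["t"].round(4).tolist())
s=env.read_state(); print(s["tool_pos"],s["ee_rot"],s["grip_width"],s["time_s"],env.grasp_offset)
E
```

```text
top [[442.7, 0.0, 316.1], [0.0, 442.7, 238.2], [0.0, 0.0, 1.0]] [[0.0268, -0.9996, 0.0007], [-0.9967, -0.0268, -0.0771], [0.0771, 0.0014, -0.997]] [-0.0057, 0.5375, 1.1582]
scene [[563.6, 0.0, 313.4], [0.0, 563.6, 240.7], [0.0, 0.0, 1.0]] [[0.7455, -0.6665, -0.0031], [-0.4656, -0.5175, -0.7179], [0.4769, 0.5367, -0.6961]] [-0.3916, 0.29, 1.0036]
[0.18541045 0.59615451 0.22165304] [-4.72020894e-01 -3.10529533e+00  2.97782538e-03] 0.08701661646655541 0.1 0.0187
```

View pics/top0.png

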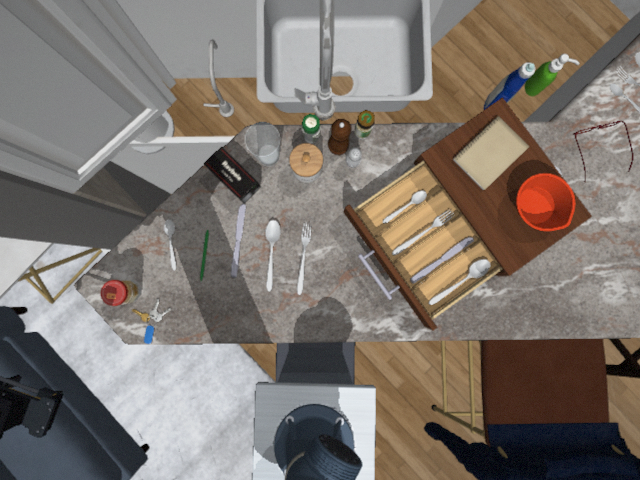

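View pics/scene0.png

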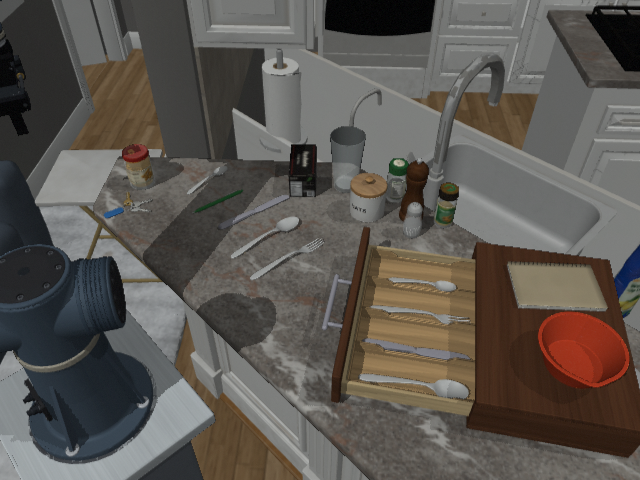

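The top view shows the loose pieces left to right: teaspoon (170,243), knife (239,240), spoon (271,255), fork (304,258). The drawer at (430,245) has its bins in the order teaspoon (403,207), fork (425,232), knife (443,257) and spoon (460,281). I'll segment the pieces and enlarge the drawer.

```bash
cat > h.py <<'E'
from plant import env,camera
import cv2,numpy as np
from scipy.spatial.transform import Rotation as Ro
def ray(c,uv,z):
    d=np.linalg.inv(c["K"])@np.array([uv[0],uv[1],1.]); o=-c["R"].T@c["t"]; d=c["R"].T@d
    return o+d*(z-o[2])/d[2]
def proj(c,X):
    p=c["K"]@(c["R"]@np.asarray(X)+c["t"]); return p[:2]/p[2]
def pieces(c,z=0.006,box=(140,180,320,300)):
    im=c["image"];hsv=cv2.cvtColor(im,cv2.COLOR_BGR2HSV)
    x0,y0,x1,y1=box
    m=((hsv[...,2]>150)&(hsv[...,1]<60)).astype(np.uint8); k=np.zeros_like(m);k[y0:y1,x0:x1]=1;m&=k
    m=cv2.morphologyEx(m,cv2.MORPH_CLOSE,np.ones((3,3)))
    out=[]
    for q in cv2.findContours(m,cv2.RETR_EXTERNAL,cv2.CHAIN_APPROX_NONE)[0]:
        if len(q)<35: continue
        P=np.array([ray(c,p[0],z)[:2] for p in q]); (cx,cy),(w,h),a=cv2.minAreaRect((P*1000).astype(np.float32))
        b=cv2.boxPoints(((cx,cy),(w,h),a)); e=[(b[i]+b[(i+1)%4])/2 for i in range(4)]
        i=0 if np.linalg.norm(e[0]-e[2])>np.linalg.norm(e[1]-e[3]) else 1
        d=e[i+2]-e[i] if i<2 else 0
        out.append((q.reshape(-1,2).mean(0).round(),(round(cx),round(cy)),(round(max(w,h)),round(min(w,h))),round(float(np.degrees(np.arctan2(d[1],d[0]))),1)))
    return out,m
E
python3 - <<'E'
from h import *
c=camera("top")
o,m=pieces(c)
for x in o: print(x)
im=c["image"]; A=cv2.resize(im[160:310,150:320],None,fx=3.5,fy=3.5,interpolation=cv2.INTER_CUBIC)
B=cv2.resize(im[150:340,340:520],None,fx=4.2,fy=3.1,interpolation=cv2.INTER_CUBIC)
B=cv2.resize(im[150:340,340:530],(590,590),interpolation=cv2.INTER_CUBIC)
cv2.imwrite("pics/A.png",B)
E
```

```text
(array([185., 280.]), (417, 359), (42, 12), 24.5)
(array([160., 269.]), (456, 423), (171, 103), 2.0)
(array([147., 234.]), (538, 463), (49, 43), 3.3)
(array([221., 209.]), (611, 272), (46, 16), 56.6)
(array([282., 233.]), (537, 132), (314, 262), 1.5)
(array([166., 183.]), (671, 420), (95, 30), 91.5)
```

View pics/A.png

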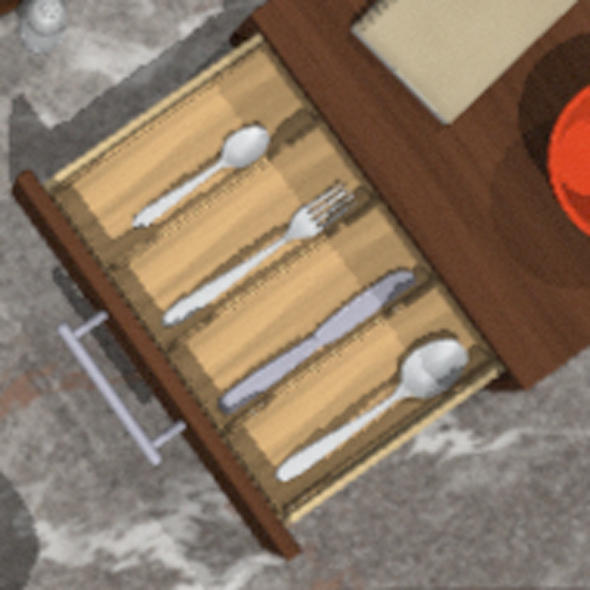

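The drawer is tilted about 30°, with each fixed piece on its bin's right-hand (−y) side. My mask merges with the marble, so I'll enlarge the worktop pieces.

```bash
python3 - <<'E'
from h import *
c=camera("top"); im=c["image"]
cv2.imwrite("pics/B.png",cv2.resize(im[195:305,150:320],(800,518),interpolation=cv2.INTER_CUBIC))
c=camera("scene"); im=c["image"]
cv2.imwrite("pics/C.png",cv2.resize(im[155:290,170:340],(740,588),interpolation=cv2.INTER_CUBIC))
E
```

```text
(no output)
```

View pics/B.png

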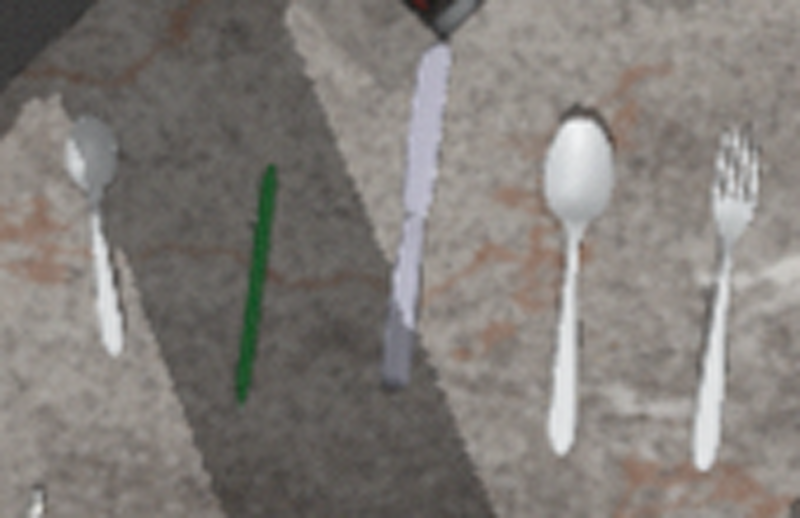

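View pics/C.png

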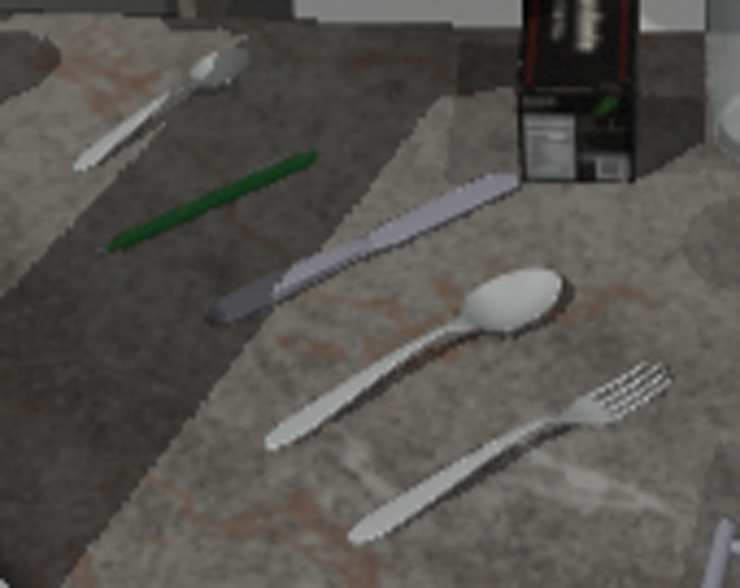

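Crop B gives handle-to-tip pixels: teaspoon (115,353)-(93,118), knife (395,387)-(438,45), spoon (562,453)-(579,110), fork (704,468)-(740,127). The knife's tip is close to the black box. Now the rays.

```bash
python3 - <<'E'
from h import *
c=camera("top")
B=lambda p:(150+(p[0]+.5)/4.706-.5,195+(p[1]+.5)/4.706-.5)
A=lambda p:(340+(p[0]+.5)/3.105-.5,150+(p[1]+.5)/3.105-.5)
def seg(n,f,p,q,z):
    a,b=ray(c,f(p),z[0])[:2],ray(c,f(q),z[1])[:2]; d=b-a
    print(n,"mid",((a+b)/2).round(4),"len",np.linalg.norm(d).round(3),"ang",np.degrees(np.arctan2(d[1],d[0])).round(1),a.round(3),b.round(3))
for n,p,q,z in [("teaspoon",(115,353),(93,118),(.003,.008)),("knife",(395,387),(438,45),(.006,.004)),("spoon",(562,453),(579,110),(.003,.01)),("fork",(704,468),(740,127),(.003,.01))]: seg(n,B,p,q,z)
for n,p,q in [("d tsp",(135,222),(268,133)),("d fork",(167,320),(350,190)),("d knife",(222,405),(413,275)),("d spoon",(280,475),(466,348))]: seg(n,A,p,q,(.036,.042))
seg("handle",A,(65,328),(157,460),(.062,.062))
seg("panel",A,(15,182),(280,557),(.094,.094))
seg("unit",A,(245,25),(525,388),(.094,.094))
seg("sideL",A,(50,180),(262,40),(.07,.07)); seg("sideR",A,(290,520),(500,370),(.07,.07))
# scene check
s=camera("scene");C=lambda p:(170+p[0]/4.353,155+p[1]/4.356)
c=s
for n,p,q,z in [("teaspoon",(78,165),(243,58),(.003,.008)),("knife",(213,318),(517,180),(.006,.004)),("spoon",(268,443),(562,290),(.003,.008)),("fork",(352,538),(668,375),(.003,.012))]: seg(n,C,p,q,z)
seg("handle",lambda p:p,(340,278),(326,327),(.058,.058))
E
```

```text
teaspoon mid [0.5109 0.3973] len 0.135 ang 7.6 [0.444 0.388] [0.578 0.406]
knife mid [0.5275 0.219 ] len 0.198 ang -4.7 [0.429 0.227] [0.626 0.211]
spoon mid [0.4919 0.1293] len 0.196 ang -1.1 [0.394 0.131] [0.59  0.128]
fork mid [0.4851 0.0426] len 0.195 ang -4.4 [0.388 0.05 ] [0.583 0.035]
d tsp mid [ 0.6253 -0.2221] len 0.136 ang -54.8 [ 0.586 -0.167] [ 0.664 -0.278]
d fork mid [ 0.5605 -0.2711] len 0.19 ang -53.2 [ 0.504 -0.195] [ 0.618 -0.347]
d knife mid [ 0.49   -0.3213] len 0.195 ang -54.4 [ 0.433 -0.242] [ 0.547 -0.401]
d spoon mid [ 0.4314 -0.3681] len 0.189 ang -54.4 [ 0.376 -0.291] [ 0.486 -0.445]
handle mid [ 0.4404 -0.145 ] len 0.131 ang -143.9 [ 0.493 -0.106] [ 0.387 -0.184]
panel mid [ 0.4622 -0.1686] len 0.365 ang -143.6 [ 0.609 -0.06 ] [ 0.315 -0.277]
unit mid [ 0.5986 -0.3585] len 0.367 ang -141.9 [ 0.743 -0.245] [ 0.454 -0.472]
sideL mid [ 0.6762 -0.1779] len 0.213 ang -54.9 [ 0.615 -0.091] [ 0.737 -0.265]
sideR mid [ 0.4053 -0.3763] len 0.212 ang -53.6 [ 0.342 -0.291] [ 0.468 -0.462]
teaspoon mid [0.5105 0.3947] len 0.128 ang 6.4 [0.447 0.388] [0.574 0.402]
knife mid [0.5273 0.2152] len 0.199 ang -5.4 [0.428 0.225] [0.626 0.206]
spoon mid [0.4889 0.1222] len 0.186 ang -5.2 [0.396 0.131] [0.581 0.114]
fork mid [0.4827 0.0363] len 0.19 ang -7.9 [0.389 0.049] [0.577 0.023]
handle mid [ 0.4445 -0.1484] len 0.127 ang -145.6 [ 0.497 -0.113] [ 0.392 -0.184]
```

```bash
cat >> h.py <<'E'
def go(x,y,z,yaw):  # yaw = direction of tool y, deg, tool down
    s=env.read_state(); R=Ro.from_rotvec(s["ee_rot"]); f=np.radians(yaw+90)/2
    T=Ro.from_rotvec(np.pi*np.array([np.cos(f),np.sin(f),0])); d=(T*R.inv()).as_rotvec()
    if np.linalg.norm(d)>np.pi/2:
        f+=np.pi/2; T=Ro.from_rotvec(np.pi*np.array([np.cos(f),np.sin(f),0])); d=(T*R.inv()).as_rotvec()
    print("shift",((np.array([x,y,z])-s["tool_pos"])/.025).round(2),"turn",(np.degrees(d)/6).round(2),"F",np.round(s["force"],1),"w",round(s["grip_width"]*1000,1),"t",round(s["time_s"],1))
U=np.array([np.cos(np.radians(-54)),np.sin(np.radians(-54))]);V=np.array([-U[1],U[0]]);H=np.array([.442,-.146])
def dr(a,b): return H+a*U+b*V
E
python3 -c "
from h import *
go(.511,.396,.1,97)
for n,b in zip(('tsp','fork','knife','spoon'),(.132,.055,-.027,-.109)): print(n,dr(.17,b).round(4))"
```

```text
shift [13.01 -8.02 -4.89] turn [ 0.   -0.    4.05] F [-0.4  0.  -0.5] w 87.3 t 0.3
tsp [ 0.6487 -0.2059]
fork [ 0.5864 -0.2512]
knife [ 0.5201 -0.2994]
spoon [ 0.4537 -0.3476]
```

Call:
move_arm --steps '[1,-0.6,0,0,0,0.4,1,-0.6,0,0,0,0.4,1,-0.6,0,0,0,0.4,1,-0.6,0,0,0,0.4,1,-0.6,0,0,0,0.4,1,-0.6,0,0,0,0.4,1,-0.6,0,0,0,0.4,1,-0.6,0,0,0,0.4,1,-0.6,0,0,0,0.4,1,-0.6,0,0,0,0.4]' --grip 50

```text
time_s: 1.18
tool_pos: [0.4369, 0.4459, 0.2226]
ee_rot: [-0.187, 3.136, 0.0]
force: [0.4, 0.8, 0.6]
grip_width: 0.0502
gripper_force: 0.0
```

Call:
move_arm --steps '[1,-0.7,-0.8,0,0,0,1,-0.7,-0.8,0,0,0,0.97,-0.6,-1,0,0,0,0,0,-1,0,0,0,0,0,-1,0,0,0,0,0,-1,0,0,0,0,0,-0.6,0,0,0,0,0,0,0,0,0]'

```text
time_s: 1.85
tool_pos: [0.5075, 0.3951, 0.0635]
ee_rot: [0.183, -3.129, 0.005]
force: [-0.5, -0.5, 0.3]
grip_width: 0.0502
gripper_force: 0.0
```

```bash
python3 - <<'E'
from h import *
go(.511,.396,.005,97)
c=camera("scene"); print(proj(c,[.511,.396,.01])); a=camera("top")
im=np.hstack([cv2.resize(c["image"][130:230,150:250],(400,400)),cv2.resize(a["image"][195:295,120:220],(400,400))])
cv2.imwrite("pics/D.png",im)
E
```

```text
shift [ 0.14  0.04 -2.34] turn [ 0.04 -0.07  0.05] F [-0.5 -0.5  0.3] w 50.2 t 1.9
[206.92063164 178.62806404]
```

View pics/D.png

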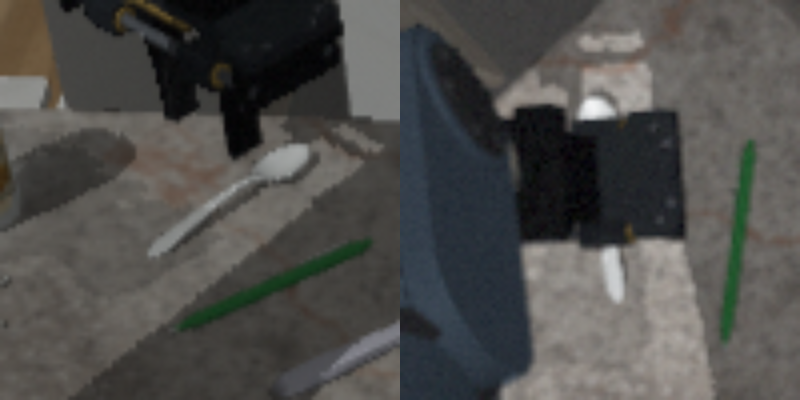

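The gripper is centred over the teaspoon but still 58 mm high, since some of the fast downward travel was lost. I'll finish the descent more slowly and close.

Call:
move_arm --steps '[0.14,0,-0.5,0,0,0,0,0,-0.5,0,0,0,0,0,-0.5,0,0,0,0,0,-0.5,0,0,0,0,0,-0.3,0,0,0,0,0,0,0,0,0]'

```text
time_s: 2.45
tool_pos: [0.5118, 0.3958, 0.0074]
ee_rot: [0.184, -3.132, 0.003]
force: [0.1, 0.3, 0.8]
grip_width: 0.0501
gripper_force: 0.0
```

Call:
move_arm --steps '[0,0,0,0,0,0,0,0,0,0,0,0,0,0,0,0,0,0,0,0,0,0,0,0,0,0,0,0,0,0,0,0,0,0,0,0]' --grip 0 --grip_force 15

```text
time_s: 2.95
tool_pos: [0.5137, 0.3969, 0.0106]
ee_rot: [-0.184, 3.135, 0.001]
force: [-0.8, -0.4, -0.1]
grip_width: 0.0179
gripper_force: 0.0
```

```bash
python3 -c "
from h import *
go(.649,-.206,.14,36)"
```

```text
shift [  5.41 -24.12   5.18] turn [ 0.000e+00  1.000e-02 -1.012e+01] F [-0.8 -0.4 -0.1] w 17.9 t 3.0
```

Call:
move_arm --steps '[0,0,0,0,0,0,0,0,0,0,0,0,0,0,0,0,0,0,0,0,0,0,0,0]'

```text
time_s: 3.28
tool_pos: [0.5142, 0.3972, 0.0116]
ee_rot: [-0.184, 3.134, 0.001]
force: [-0.7, -0.9, 7.0]
grip_width: 0.0014
gripper_force: 3.7
```

The fingers closed to 1.4 mm, so the grasp missed: the tips settled at z = 11.6 mm. I'll open, go lower, and check that the spoon hasn't shifted.

Call:
move_arm --steps '[0,0,0,0,0,0,0,0,0,0,0,0,0,0,0,0,0,0,0,0,0,0,0,0,0,0,0,0,0,0]' --grip 45

```text
time_s: 3.7
tool_pos: [0.5131, 0.3965, 0.0096]
ee_rot: [0.184, -3.135, 0.001]
force: [-0.2, 0.0, 0.1]
grip_width: 0.0268
gripper_force: 0.0
```

```bash
python3 - <<'E'
from h import *
go(.511,.396,.004,97)
c=camera("scene"); a=camera("top")
im=np.hstack([cv2.resize(c["image"][150:220,170:240],(400,400)),cv2.resize(a["image"][195:295,120:220],(400,400))])
cv2.imwrite("pics/E.png",im)
E
```

```text
shift [-0.08 -0.02 -0.22] turn [ 0.   -0.01  0.05] F [-0.2  0.   0.1] w 26.8 t 3.7
```

View pics/E.png

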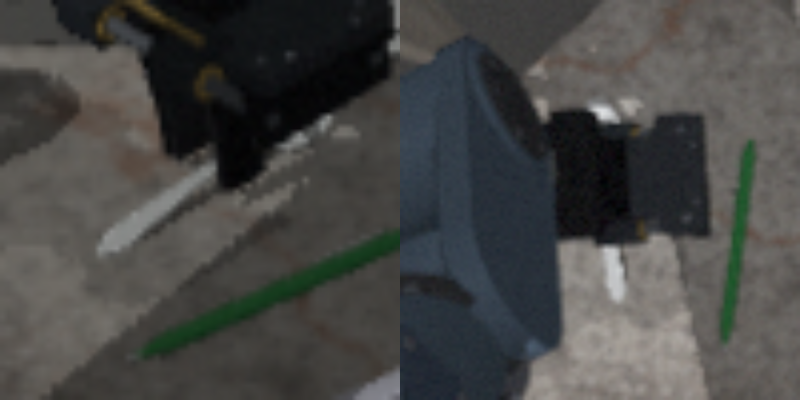

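The spoon hasn't moved. Going 8 mm lower before closing again.

Call:
move_arm --steps '[0,0,0,0,0,0,0,0,0,0,0,0,-0.08,0,-0.3,0,0,0,0,0,0,0,0,0,0,0,0,0,0,0]'

```text
time_s: 4.22
tool_pos: [0.5106, 0.3964, 0.0017]
ee_rot: [0.184, -3.134, 0.001]
force: [-0.3, 0.4, -0.4]
grip_width: 0.0449
gripper_force: 0.0
```

Call:
move_arm --steps '[0,0,0,0,0,0,0,0,0,0,0,0,0,0,0,0,0,0,0,0,0,0,0,0,0,0,0,0,0,0,0,0,0,0,0,0,0,0,0,0,0,0]' --grip 0

```text
time_s: 4.8
tool_pos: [0.5116, 0.3968, 0.0027]
ee_rot: [-0.184, 3.136, 0.0]
force: [-0.2, -0.6, 0.2]
grip_width: 0.0203
gripper_force: 14.9
```

Gripped (20.3 mm, 15 N). Lifting and carrying to its bin.

Call:
move_arm --steps '[0,0,0.6,0,0,0,0,0,0.8,0,0,0,0,-0.5,1,0,0,0,0.1,-1,1,0,0,-0.4,0.2,-1,1,0,0,-0.4,0.2,-1,1,0,0,-0.4,0.2,-1,1,0,0,-0.4,0.2,-1,0.5,0,0,-0.4,0.2,-1,0,0,0,-0.4,0.2,-1,0,0,0,-0.4]'

```text
time_s: 5.63
tool_pos: [0.5448, 0.2082, 0.1767]
ee_rot: [0.279, 3.126, 0.001]
force: [-0.3, 0.1, -0.2]
grip_width: 0.0203
gripper_force: 14.9
```

Call:
move_arm --steps '[0.2,-1,0,0,0,-0.5,0.2,-1,0,0,0,-0.5,0.2,-1,0,0,0,-0.5,0.2,-1,0,0,0,-0.5,0.2,-1,0,0,0,-0.5,0.2,-1,0,0,0,-0.5,0.3,-1,0,0,0,-0.5,0.3,-1,0,0,0,-0.5,0.3,-1,0,0,0,-0.5,0.3,-1,0,0,0,-0.5]'

```text
time_s: 6.47
tool_pos: [0.604, -0.042, 0.1751]
ee_rot: [-1.081, -2.95, -0.0]
force: [0.9, -0.4, 0.4]
grip_width: 0.0205
gripper_force: 14.9
```

```bash
python3 -c "
from h import *
go(*dr(.17,.132),.10,36)"
```

```text
shift [ 1.79 -6.56 -3.  ] turn [-0.   -0.   -2.29] F [ 0.9 -0.4  0.4] w 20.5 t 6.5
```

Call:
move_arm --steps '[0.22,-0.82,0,0,0,-0.29,0.22,-0.82,0,0,0,-0.29,0.22,-0.82,0,0,0,-0.29,0.22,-0.82,0,0,0,-0.29,0.22,-0.82,0,0,0,-0.29,0.22,-0.82,-0.6,0,0,-0.29,0.22,-0.82,-0.6,0,0,-0.29,0.22,-0.82,-0.6,0,0,-0.29,0,0,-0.6,0,0,0,0,0,-0.6,0,0,0]'

```text
time_s: 7.3
tool_pos: [0.6481, -0.2066, 0.0992]
ee_rot: [1.429, 2.797, -0.0]
force: [-0.4, -0.2, -0.6]
grip_width: 0.0202
gripper_force: 14.9
```

```bash
python3 - <<'E'
from h import *
go(*dr(.17,.132),.053,36)
c=camera("scene"); a=camera("top")
im=np.hstack([cv2.resize(c["image"][220:370,330:480],(400,400)),cv2.resize(a["image"][150:280,340:470],(400,400))])
cv2.imwrite("pics/F.png",im)
E
```

```text
shift [ 0.02  0.03 -1.85] turn [0.   0.01 0.02] F [-0.4 -0.2 -0.6] w 20.2 t 7.3
```

View pics/F.png

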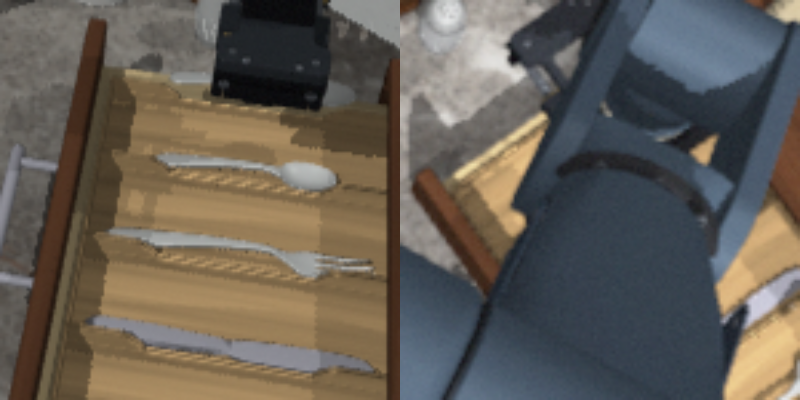

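The teaspoon is held level above the first bin, with the old teaspoon beside it at (250,170) in the left crop. Lowering and releasing.

Call:
move_arm --steps '[0,0,-0.5,0,0,0,0,0,-0.5,0,0,0,0,0,-0.5,0,0,0,0,0,-0.35,0,0,0,0,0,0,0,0,0,0,0,0,0,0,0,0,0,0,0,0,0]'

```text
time_s: 7.98
tool_pos: [0.6484, -0.2048, 0.0541]
ee_rot: [1.426, 2.799, -0.0]
force: [0.0, -0.7, 1.3]
grip_width: 0.0204
gripper_force: 14.9
```

Call:
move_arm --steps '[0,0,0,0,0,0,0,0,0,0,0,0,0,0,0,0,0,0,0,0,0,0,0,0,0,0,0.5,0,0,0,0,0,0.8,0,0,0,0,0,0.8,0,0,0,0,0,1,0,0,0]' --grip 32

```text
time_s: 8.65
tool_pos: [0.6473, -0.2045, 0.132]
ee_rot: [-1.426, -2.797, 0.0]
force: [1.0, -0.3, -0.4]
grip_width: 0.0321
gripper_force: 0.0
```

```bash
python3 - <<'E'
from h import *
go(.491,.126,.16,87)
c=camera("scene")
cv2.imwrite("pics/G.png",cv2.resize(c["image"][230:400,330:490],(560,595)))
E
```

```text
shift [-6.25 13.22  1.12] turn [-0.   -0.02  8.5 ] F [ 1.  -0.3 -0.4] w 32.1 t 8.7
```

View pics/G.png

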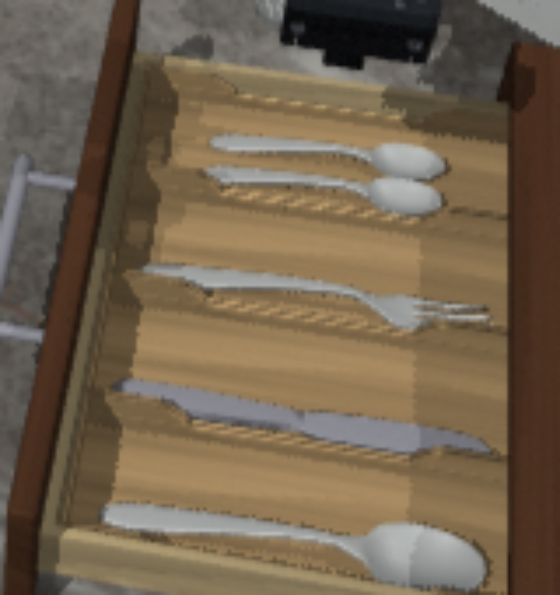

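The teaspoon lies parallel beside the old one in its bin, at about (325,155). Next is the table spoon.

Call:
move_arm --steps '[-0.45,0.95,0.12,0,0,0.61,-0.45,0.95,0.12,0,0,0.61,-0.45,0.95,0.12,0,0,0.61,-0.45,0.95,0.12,0,0,0.61,-0.45,0.95,0.12,0,0,0.61,-0.45,0.95,0.12,0,0,0.61,-0.45,0.95,0.12,0,0,0.61,-0.45,0.95,0.12,0,0,0.61,-0.45,0.95,0.12,0,0,0.61,-0.45,0.95,0.12,0,0,0.61]' --grip 52

```text
time_s: 9.53
tool_pos: [0.5352, 0.0337, 0.1624]
ee_rot: [0.471, 3.104, 0.0]
force: [-0.2, -0.1, 0.5]
grip_width: 0.0517
gripper_force: 0.0
```

```bash
python3 -c "
from h import *
go(.491,.126,.002,87)"
```

```text
shift [-1.77  3.69 -6.42] turn [-0.    0.02  2.37] F [-0.2 -0.1  0.5] w 51.7 t 9.5
```

Call:
move_arm --steps '[-0.44,0.92,0,0,0,0.59,-0.44,0.92,-0.4,0,0,0.59,-0.44,0.92,-0.6,0,0,0.59,-0.44,0.92,-0.7,0,0,0.59,0,0,-0.7,0,0,0,0,0,-0.7,0,0,0,0,0,-0.7,0,0,0,0,0,-0.7,0,0,0,0,0,-0.7,0,0,0,0,0,-0.5,0,0,0]'

```text
time_s: 10.37
tool_pos: [0.4919, 0.1248, 0.0183]
ee_rot: [0.089, 3.14, 0.0]
force: [-0.2, 0.0, -0.5]
grip_width: 0.0521
gripper_force: 0.0
```

```bash
python3 -c "
from h import *
go(.491,.126,.002,87)"
```

```text
shift [-0.03  0.05 -0.65] turn [-0.    0.01  0.04] F [-0.2  0.  -0.5] w 52.1 t 10.4
```

Call:
move_arm --steps '[0,0,-0.3,0,0,0,0,0,-0.3,0,0,0,0,0,0,0,0,0]'

```text
time_s: 10.62
tool_pos: [0.4914, 0.1247, 0.0032]
ee_rot: [-0.089, -3.14, 0.0]
force: [-0.2, 0.6, -0.1]
grip_width: 0.0519
gripper_force: 0.0
```

Call:
move_arm --steps '[0,0,0,0,0,0,0,0,0,0,0,0,0,0,0,0,0,0,0,0,0,0,0,0,0,0,0,0,0,0,0,0,0,0,0,0,0,0,0,0,0,0]' --grip 0

```text
time_s: 11.2
tool_pos: [0.492, 0.1248, 0.0044]
ee_rot: [0.089, 3.139, 0.0]
force: [-0.2, 0.4, 4.2]
grip_width: 0.0283
gripper_force: 14.9
```

Call:
move_arm --steps '[0,0,0.5,0,0,0,0,0,0.7,0,0,0,0,0,0.8,0,0,0,0,-0.5,0.8,0,0,-0.4,-0.1,-0.9,0.8,0,0,-0.45,-0.1,-0.9,0.8,0,0,-0.45,-0.1,-0.9,0.8,0,0,-0.45,-0.1,-0.9,0.6,0,0,-0.45,-0.1,-0.9,0,0,0,-0.45,-0.1,-0.9,0,0,0,-0.45]'

```text
time_s: 12.03
tool_pos: [0.4766, -0.0239, 0.1498]
ee_rot: [0.598, 3.082, -0.0]
force: [0.3, -0.5, -0.6]
grip_width: 0.0285
gripper_force: 14.9
```

Call:
move_arm --steps '[-0.1,-0.9,0,0,0,-0.4,-0.1,-0.9,0,0,0,-0.4,-0.1,-0.9,0,0,0,-0.4,-0.1,-0.9,0,0,0,-0.4,-0.1,-0.9,0,0,0,-0.4,-0.1,-0.9,0,0,0,-0.4,-0.1,-0.9,0,0,0,-0.4,-0.1,-0.9,0,0,0,-0.4,-0.1,-0.9,0,0,0,-0.4,0,-0.9,0,0,0,-0.4]'

```text
time_s: 12.87
tool_pos: [0.4528, -0.2483, 0.1484]
ee_rot: [-1.226, -2.89, -0.001]
force: [0.6, 0.9, -1.3]
grip_width: 0.0283
gripper_force: 14.9
```

```bash
python3 -c "
from h import *
go(*dr(.17,-.109),.054,36)"
```

```text
shift [ 0.04 -3.97 -3.78] turn [-0.01 -0.02 -1.34] F [ 0.6  0.9 -1.3] w 28.3 t 12.9
```

Call:
move_arm --steps '[0,-0.8,0,0,0,-0.27,0,-0.8,0,0,0,-0.27,0,-0.8,0,0,0,-0.27,0,-0.8,0,0,0,-0.27,0,-0.77,0,0,0,-0.26,0,0,-0.6,0,0,0,0,0,-0.6,0,0,0,0,0,-0.6,0,0,0,0,0,-0.6,0,0,0,0,0,0,0,0,0]'

```text
time_s: 13.7
tool_pos: [0.452, -0.3451, 0.0858]
ee_rot: [-1.421, -2.794, -0.004]
force: [-0.3, -0.6, -1.3]
grip_width: 0.0284
gripper_force: 14.9
```

```bash
python3 -c "
from h import *
go(*dr(.17,-.109),.054,36)"
```

```text
shift [ 0.07 -0.1  -1.27] turn [-0.05 -0.05 -0.01] F [-0.3 -0.6 -1.3] w 28.4 t 13.7
```

Call:
move_arm --steps '[0.07,-0.1,-0.4,0,0,0,0,0,-0.4,0,0,0,0,0,-0.45,0,0,0,0,0,0,0,0,0,0,0,0,0,0,0,0,0,0,0,0,0]'

```text
time_s: 14.2
tool_pos: [0.4559, -0.3496, 0.0576]
ee_rot: [1.423, 2.8, -0.0]
force: [0.4, 0.6, -0.7]
grip_width: 0.0286
gripper_force: 14.9
```

Call:
move_arm --steps '[0,0,0,0,0,0,0,0,0,0,0,0,0,0,0,0,0,0,0,0,0,0,0,0,0,0,0.5,0,0,0,0,0,0.8,0,0,0,0,0,0.8,0,0,0,0,0,0.8,0,0,0,0,0,0.8,0,0,0]' --grip 40

```text
time_s: 14.95
tool_pos: [0.4556, -0.3494, 0.1511]
ee_rot: [1.424, 2.801, -0.0]
force: [0.2, 0.3, -0.4]
grip_width: 0.0401
gripper_force: 0.0
```

```bash
python3 -c "
from h import *
go(.4845,.040,.15,85)"
```

```text
shift [ 1.15 15.58 -0.05] turn [0.   0.   8.15] F [ 0.2  0.3 -0.4] w 40.1 t 14.9
```

Moving to the fork.

Call:
move_arm --steps '[0.07,0.97,0,0,0,0.51,0.07,0.97,0,0,0,0.51,0.07,0.97,0,0,0,0.51,0.07,0.97,0,0,0,0.51,0.07,0.97,0,0,0,0.51,0.07,0.97,0,0,0,0.51,0.07,0.97,0,0,0,0.51,0.07,0.97,0,0,0,0.51,0.07,0.97,0,0,0,0.51,0.07,0.97,0,0,0,0.51]' --grip 50

```text
time_s: 15.78
tool_pos: [0.4733, -0.1059, 0.1504]
ee_rot: [0.63, 3.077, -0.0]
force: [0.3, 0.4, 0.2]
grip_width: 0.0498
gripper_force: 0.0
```

Call:
move_arm --steps '[0.07,0.98,0,0,0,0.51,0.07,0.98,0,0,0,0.51,0.07,0.98,0,0,0,0.51,0.07,0.98,0,0,0,0.51,0.07,0.98,0,0,0,0.51,0.07,0.98,-0.4,0,0,0.51,0,0,-0.7,0,0,0,0,0,-0.7,0,0,0,0,0,-0.7,0,0,0,0,0,-0.5,0,0,0]'

```text
time_s: 16.62
tool_pos: [0.4835, 0.0404, 0.0742]
ee_rot: [-0.134, -3.138, -0.0]
force: [1.2, -0.7, 0.4]
grip_width: 0.05
gripper_force: 0.0
```

```bash
python3 - <<'E'
from h import *
go(.4845,.040,.002,85)
c=camera("scene")
cv2.imwrite("pics/I.png",np.hstack([cv2.resize(c["image"][230:410,330:490],(530,596)),cv2.resize(c["image"][220:300,240:276],(268,596))]))
E
```

```text
shift [ 0.04 -0.01 -2.89] turn [-0.   -0.   -0.02] F [ 1.2 -0.7  0.4] w 50.0 t 16.6
```

View pics/I.png

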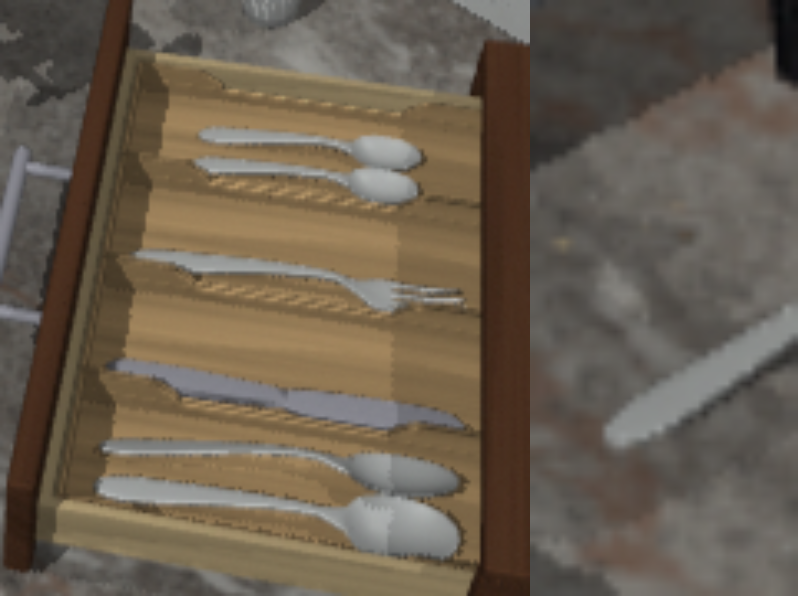

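The spoon lies beside the old one in its bin at about (280,465), and the fork hasn't moved. Descending on the fork.

Call:
move_arm --steps '[0,0,-0.7,0,0,0,0,0,-0.7,0,0,0,0,0,-0.6,0,0,0,0,0,-0.5,0,0,0,0,0,-0.37,0,0,0,0,0,0,0,0,0]'

```text
time_s: 17.17
tool_pos: [0.4832, 0.04, 0.0023]
ee_rot: [-0.135, -3.137, -0.0]
force: [-0.5, 0.2, -0.2]
grip_width: 0.0498
gripper_force: 0.0
```

Call:
move_arm --steps '[0,0,0,0,0,0,0,0,0,0,0,0,0,0,0,0,0,0,0,0,0,0,0,0,0,0,0,0,0,0,0,0,0,0,0,0,0,0,0,0,0,0,0,0,0,0,0,0]' --grip 0

```text
time_s: 17.83
tool_pos: [0.484, 0.04, 0.0036]
ee_rot: [0.135, 3.138, -0.0]
force: [0.1, 0.5, 3.8]
grip_width: 0.0195
gripper_force: 13.7
```

```bash
python3 -c "
from h import *
go(*dr(.17,.055),.15,36)"
```

```text
shift [  4.1  -11.65   5.86] turn [ 0.    0.01 -8.18] F [0.1 0.5 3.8] w 19.5 t 17.8
```

Call:
move_arm --steps '[0,0,0.5,0,0,0,0,0,0.7,0,0,0,0,0,0.8,0,0,0,0,0,0.8,0,0,-0.2,0,0,0.8,0,0,-0.5,0.2,-0.6,0.8,0,0,-0.6,0.3,-0.9,0.8,0,0,-0.6,0.3,-0.9,0.7,0,0,-0.6,0.3,-0.9,0,0,0,-0.6,0.3,-0.9,0,0,0,-0.6]'

```text
time_s: 18.67
tool_pos: [0.5195, -0.0661, 0.1522]
ee_rot: [0.74, 3.05, -0.0]
force: [-0.1, 0.4, -1.3]
grip_width: 0.02
gripper_force: 13.0
```

Call:
move_arm --steps '[0.3,-0.9,0,0,0,-0.5,0.3,-0.9,0,0,0,-0.5,0.3,-0.9,0,0,0,-0.5,0.3,-0.9,0,0,0,-0.5,0.3,-0.9,0,0,0,-0.5,0.4,-0.9,0,0,0,-0.5,0.4,-0.9,0,0,0,-0.5,0.4,-0.9,0,0,0,-0.5,0,0,0,0,0,0]'

```text
time_s: 19.42
tool_pos: [0.5884, -0.2501, 0.1507]
ee_rot: [1.36, 2.826, -0.003]
force: [0.3, 0.5, -0.2]
grip_width: 0.0197
gripper_force: 13.0
```

```bash
python3 -c "
from h import *
go(*dr(.17,.055),.054,36)"
```

```text
shift [-0.08 -0.04 -3.87] turn [ 0.04  0.03 -0.44] F [ 0.3  0.5 -0.2] w 19.7 t 19.4
```

Call:
move_arm --steps '[-0.08,-0.04,-0.6,0,0,-0.44,0,0,-0.6,0,0,0,0,0,-0.6,0,0,0,0,0,-0.6,0,0,0,0,0,-0.5,0,0,0,0,0,-0.4,0,0,0,0,0,-0.4,0,0,0,0,0,-0.1,0,0,0,0,0,0,0,0,0,0,0,0,0,0,0]'

```text
time_s: 20.25
tool_pos: [0.5845, -0.2461, 0.056]
ee_rot: [1.42, 2.802, -0.0]
force: [-0.7, 0.6, -0.3]
grip_width: 0.0199
gripper_force: 13.0
```

Call:
move_arm --steps '[0,0,0,0,0,0,0,0,0,0,0,0,0,0,0,0,0,0,0,0,0,0,0,0,0,0,0.5,0,0,0,0,0,0.8,0,0,0,0,0,0.8,0,0,0,0,0,0.8,0,0,0,0,0,0.8,0,0,0]' --grip 34

```text
time_s: 21.0
tool_pos: [0.5843, -0.246, 0.1503]
ee_rot: [1.42, 2.801, -0.0]
force: [-0.2, -0.4, -0.5]
grip_width: 0.034
gripper_force: 0.0
```

```bash
python3 -c "
from h import *
go(.5105,.2175,.15,85)"
```

```text
shift [-2.950e+00  1.854e+01 -1.000e-02] turn [0.   0.01 8.13] F [-0.2 -0.4 -0.5] w 34.0 t 21.0
```

Call:
move_arm --steps '[-0.15,0.93,0,0,0,0.41,-0.15,0.93,0,0,0,0.41,-0.15,0.93,0,0,0,0.41,-0.15,0.93,0,0,0,0.41,-0.15,0.93,0,0,0,0.41,-0.15,0.93,0,0,0,0.41,-0.15,0.93,0,0,0,0.41,-0.15,0.93,0,0,0,0.41,-0.15,0.93,0,0,0,0.41,-0.15,0.93,0,0,0,0.41]' --grip 45

```text
time_s: 21.83
tool_pos: [0.5467, -0.0125, 0.1495]
ee_rot: [0.788, 3.04, 0.0]
force: [0.1, 0.6, 0.6]
grip_width: 0.0448
gripper_force: 0.0
```

Call:
move_arm --steps '[-0.15,0.93,0,0,0,0.41,-0.15,0.93,0,0,0,0.41,-0.15,0.93,0,0,0,0.41,-0.15,0.93,0,0,0,0.41,-0.15,0.93,0,0,0,0.41,-0.15,0.93,0,0,0,0.41,-0.15,0.93,0,0,0,0.41,-0.15,0.93,0,0,0,0.41,-0.15,0.93,0,0,0,0.41,-0.1,0.9,0,0,0,0.41]'

```text
time_s: 22.67
tool_pos: [0.5102, 0.2195, 0.1495]
ee_rot: [0.122, 3.138, 0.0]
force: [-0.1, -1.0, -0.0]
grip_width: 0.0448
gripper_force: 0.0
```

```bash
python3 - <<'E'
from h import *
go(.5105,.2175,.001,85)
c=camera("scene");a=camera("top")
cv2.imwrite("pics/J.png",np.hstack([cv2.resize(c["image"][230:410,330:490],(430,484)),cv2.resize(c["image"][180:260,210:270],(363,484))]))
E
```

```text
shift [ 0.01 -0.08 -5.94] turn [-0.    0.01 -0.09] F [-0.1 -1.  -0. ] w 44.8 t 22.7
```

View pics/J.png

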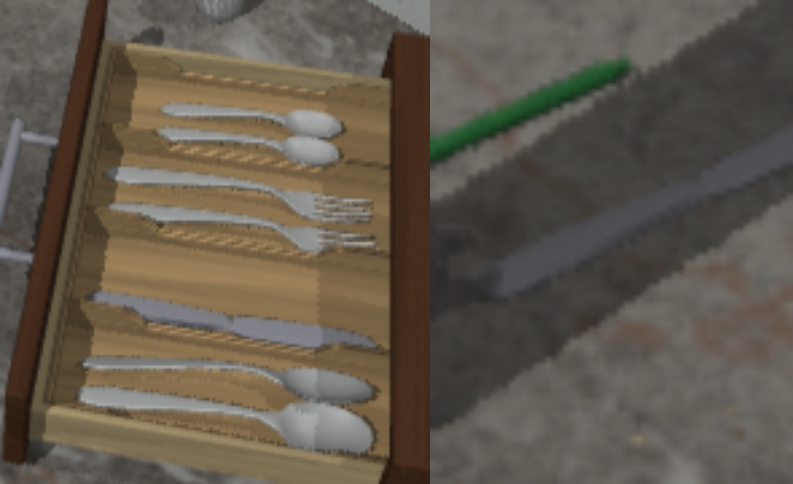

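The fork is in its bin at about (230,190), and the knife hasn't moved. Descending on the knife handle.

Call:
move_arm --steps '[0,-0.08,-0.6,0,0,-0.09,0,0,-0.7,0,0,0,0,0,-0.7,0,0,0,0,0,-0.7,0,0,0,0,0,-0.7,0,0,0,0,0,-0.7,0,0,0,0,0,-0.7,0,0,0,0,0,-0.6,0,0,0,0,0,-0.3,0,0,0,0,0,0,0,0,0]'

```text
time_s: 23.6
tool_pos: [0.5099, 0.2154, 0.0048]
ee_rot: [-0.141, -3.136, 0.001]
force: [0.6, -0.1, 0.7]
grip_width: 0.045
gripper_force: 0.0
```

```bash
python3 -c "
from h import *
go(.5105,.2175,.001,85)"
```

```text
shift [ 0.02  0.08 -0.15] turn [ 0.01 -0.02  0.03] F [ 0.6 -0.1  0.7] w 45.0 t 23.6
```

Call:
move_arm --steps '[0,0,-0.12,0,0,0,0,0,0,0,0,0]'

```text
time_s: 23.77
tool_pos: [0.5111, 0.2161, 0.0034]
ee_rot: [0.141, 3.137, 0.0]
force: [0.0, -0.2, 0.2]
grip_width: 0.0456
gripper_force: 0.0
```

Call:
move_arm --steps '[0,0,0,0,0,0,0,0,0,0,0,0,0,0,0,0,0,0,0,0,0,0,0,0,0,0,0,0,0,0,0,0,0,0,0,0,0,0,0,0,0,0,0,0,0,0,0,0]' --grip 0

```text
time_s: 24.43
tool_pos: [0.5106, 0.2164, 0.003]
ee_rot: [0.14, 3.138, 0.0]
force: [0.4, 0.2, 1.9]
grip_width: 0.0128
gripper_force: 15.0
```

```bash
python3 -c "
from h import *
print(dr(.155,-.027));go(*dr(.155,-.027),.15,36)"
```

```text
[ 0.51126326 -0.28726784]
shift [  0.03 -20.14   5.88] turn [ 0.    0.   -8.15] F [0.4 0.2 1.9] w 12.8 t 24.4
```

Gripped at 12.8 mm. Lifting and carrying.

Call:
move_arm --steps '[0,0,0.5,0,0,0,0,0,0.7,0,0,0,0,0,0.8,0,0,0,0,-0.4,0.8,0,0,0,0,-0.8,0.8,0,0,-0.3,0,-0.95,0.8,0,0,-0.4,0,-0.95,0.8,0,0,-0.4,0,-0.95,0.7,0,0,-0.4,0,-0.95,0,0,0,-0.4,0,-0.95,0,0,0,-0.4]' --grip_force 25

```text
time_s: 25.27
tool_pos: [0.5111, 0.0664, 0.1525]
ee_rot: [0.518, 3.095, 0.0]
force: [0.4, -1.0, -1.4]
grip_width: 0.0129
gripper_force: 25.0
```

Call:
move_arm --steps '[0,-0.95,0,0,0,-0.4,0,-0.95,0,0,0,-0.4,0,-0.95,0,0,0,-0.4,0,-0.95,0,0,0,-0.4,0,-0.95,0,0,0,-0.4,0,-0.95,0,0,0,-0.4,0,-0.95,0,0,0,-0.4,0,-0.95,0,0,0,-0.4,0,-0.95,0,0,0,-0.4,0,-0.95,0,0,0,-0.4]'

```text
time_s: 26.1
tool_pos: [0.51, -0.171, 0.151]
ee_rot: [-1.152, -2.923, 0.0]
force: [-0.3, 1.0, -0.2]
grip_width: 0.0119
gripper_force: 24.9
```

```bash
python3 -c "
from h import *
go(*dr(.155,-.027),.054,36)"
```

```text
shift [ 0.05 -4.65 -3.88] turn [-0.   -0.   -1.83] F [-0.3  1.  -0.2] w 11.9 t 26.1
```

Call:
move_arm --steps '[0,-0.9,0,0,0,-0.36,0,-0.9,0,0,0,-0.36,0,-0.9,0,0,0,-0.36,0,-0.9,0,0,0,-0.36,0,-0.9,0,0,0,-0.36,0,-0.15,-0.5,0,0,0,0,0,-0.6,0,0,0,0,0,-0.6,0,0,0,0,0,-0.6,0,0,0,0,0,0,0,0,0]'

```text
time_s: 26.93
tool_pos: [0.5082, -0.2839, 0.0899]
ee_rot: [-1.415, -2.797, -0.003]
force: [-0.5, 0.1, 0.0]
grip_width: 0.0121
gripper_force: 25.0
```

```bash
python3 -c "
from h import *
go(*dr(.155,-.027),.054,36)"
```

```text
shift [ 0.12 -0.14 -1.44] turn [-0.05 -0.05 -0.05] F [-0.5  0.1  0. ] w 12.1 t 26.9
```

Call:
move_arm --steps '[0.05,-0.1,-0.4,0,0,-0.05,0.05,0,-0.5,0,0,0,0,0,-0.4,0,0,0,0,0,-0.2,0,0,0,0,0,0,0,0,0,0,0,0,0,0,0]'

```text
time_s: 27.43
tool_pos: [0.5121, -0.2877, 0.0551]
ee_rot: [-1.425, -2.796, -0.002]
force: [-3.5, 3.6, -2.2]
grip_width: 0.0123
gripper_force: 24.7
```

Call:
move_arm --steps '[0,0,0,0,0,0,0,0,0,0,0,0,0,0,0,0,0,0,0,0,0,0,0,0,0,0,0.5,0,0,0,0,0,0.8,0,0,0,0,0,0.8,0,0,0,0,0,0.8,0,0,0,0,0,0.8,0,0,0]' --grip 28

```text
time_s: 28.18
tool_pos: [0.5135, -0.2895, 0.1493]
ee_rot: [1.426, 2.797, -0.001]
force: [-0.0, -0.2, -0.3]
grip_width: 0.0277
gripper_force: 0.0
```

```bash
python3 - <<'E'
from h import *
print(dr(-.06,0)); go(*dr(-.06,0),.15,36)
c=camera("scene"); print([proj(c,[*dr(0,b),.058]).round() for b in (-.065,.065)])
E
```

```text
[ 0.40673288 -0.09745898]
shift [-4.27  7.68  0.03] turn [0.01 0.02 0.  ] F [-0.  -0.2 -0.3] w 27.7 t 28.2
[array([325., 328.]), array([338., 277.])]
```

Call:
move_arm --steps '[-0.47,0.85,0,0,0,0,-0.47,0.85,0,0,0,0,-0.47,0.85,0,0,0,0,-0.47,0.85,0,0,0,0,-0.47,0.85,0,0,0,0,-0.47,0.85,0,0,0,0,-0.47,0.85,0,0,0,0,-0.47,0.85,0,0,0,0,-0.47,0.85,0,0,0,0,0,0,0,0,0,0]' --grip 0

```text
time_s: 29.07
tool_pos: [0.4033, -0.0936, 0.1476]
ee_rot: [-1.421, -2.796, -0.001]
force: [-0.7, 0.5, 0.4]
grip_width: 0.0004
gripper_force: 0.0
```

```bash
python3 - <<'E'
from h import *
go(*dr(-.06,0),.045,36)
c=camera("scene");a=camera("top")
cv2.imwrite("pics/K.png",np.hstack([cv2.resize(c["image"][230:410,310:490],(400,400)),cv2.resize(a["image"][150:340,340:530],(400,400))]))
E
```

```text
shift [ 0.14 -0.15 -4.1 ] turn [-0.03 -0.04 -0.02] F [-0.7  0.5  0.4] w 0.4 t 29.1
```

View pics/K.png

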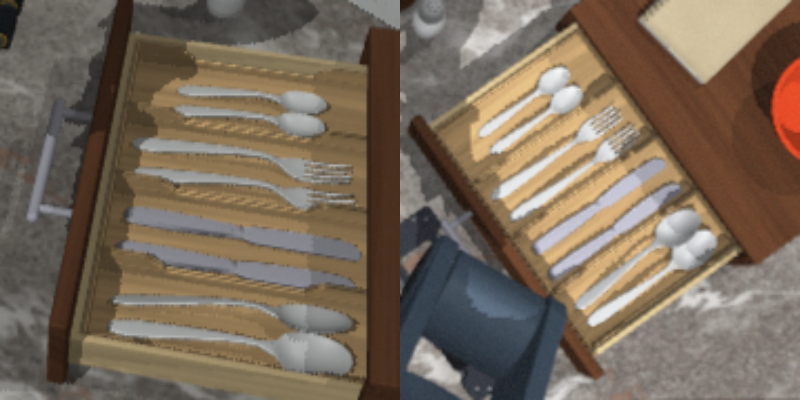

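All four pieces lie parallel beside their twins in the open drawer; the new knife is at about (240,235) in the left crop. Now lowering behind the handle bar to push the drawer shut.

Call:
move_arm --steps '[0,0,-0.7,0,0,0,0,0,-0.7,0,0,0,0,0,-0.7,0,0,0,0,0,-0.7,0,0,0,0,0,-0.7,0,0,0,0,0,-0.5,0,0,0,0,0,0,0,0,0]'

```text
time_s: 29.75
tool_pos: [0.4081, -0.0988, 0.0459]
ee_rot: [-1.428, -2.797, 0.0]
force: [-0.3, 0.2, 0.2]
grip_width: 0.0005
gripper_force: 0.0
```

Call:
move_arm --steps '[0.24,-0.33,0,0,0,0,0.24,-0.33,0,0,0,0,0.24,-0.33,0,0,0,0,0.12,-0.17,0,0,0,0,0.12,-0.17,0,0,0,0,0.12,-0.17,0,0,0,0,0.12,-0.17,0,0,0,0,0.12,-0.17,0,0,0,0]'

```text
time_s: 30.42
tool_pos: [0.4399, -0.1434, 0.0479]
ee_rot: [-1.426, -2.798, -0.0]
force: [-1.0, 2.1, 1.2]
grip_width: 0.0003
gripper_force: 1.0
```

```bash
python3 -c "
from h import *
s=env.read_state();print((s['tool_pos'][:2]-H)@U,(s['tool_pos'][:2]-H)@V)
go(*dr(.205,0),.045,36)"
```

```text
-0.003345185548879447 -0.00013902260009522756
shift [ 4.9  -6.74 -0.12] turn [-0.01 -0.01 -0.  ] F [-1.   2.1  1.2] w 0.3 t 30.4
```

Contact at about 2 N. Pushing steadily.

Call:
move_arm --steps '[0.24,-0.33,0,0,0,0,0.24,-0.33,0,0,0,0,0.24,-0.33,0,0,0,0,0.24,-0.33,0,0,0,0,0.24,-0.33,0,0,0,0,0.24,-0.33,0,0,0,0,0.24,-0.33,0,0,0,0,0.24,-0.33,0,0,0,0,0.24,-0.33,0,0,0,0,0.24,-0.33,0,0,0,0]'

```text
time_s: 31.25
tool_pos: [0.5009, -0.2267, 0.0477]
ee_rot: [1.427, 2.799, 0.0]
force: [-0.2, 1.9, -0.4]
grip_width: 0.0004
gripper_force: 1.1
```

Call:
move_arm --steps '[0.24,-0.33,0,0,0,0,0.24,-0.33,0,0,0,0,0.24,-0.33,0,0,0,0,0.24,-0.33,0,0,0,0,0.24,-0.33,0,0,0,0,0.24,-0.33,0,0,0,0,0.24,-0.33,0,0,0,0,0.18,-0.24,0,0,0,0,0.12,-0.16,0,0,0,0,0.06,-0.08,0,0,0,0]'

```text
time_s: 32.08
tool_pos: [0.5522, -0.2975, 0.048]
ee_rot: [1.426, 2.797, -0.002]
force: [0.2, -0.1, -0.3]
grip_width: 0.0002
gripper_force: 0.4
```

```bash
python3 -c "
from h import *
s=env.read_state();print((s['tool_pos'][:2]-H)@U,(s['tool_pos'][:2]-H)@V)
go(*dr(.21,0),.045,36)"
```

```text
0.1873225620421029 8.125927138934175e-05
shift [ 0.53 -0.74 -0.12] turn [0.02 0.01 0.  ] F [ 0.2 -0.1 -0.3] w 0.2 t 32.1
```

Call:
move_arm --steps '[0.06,-0.08,0,0,0,0,0.06,-0.08,0,0,0,0,0.06,-0.08,0,0,0,0,0.06,-0.08,0,0,0,0,0.06,-0.08,0,0,0,0,0.06,-0.08,0,0,0,0,0,0,0,0,0,0]'

```text
time_s: 32.67
tool_pos: [0.5611, -0.3087, 0.0479]
ee_rot: [1.426, 2.797, -0.001]
force: [-0.4, -0.7, 0.3]
grip_width: 0.0003
gripper_force: 0.0
```

Call:
move_arm --steps '[0.06,-0.08,0,0,0,0,0.06,-0.08,0,0,0,0,0.06,-0.08,0,0,0,0]'

```text
time_s: 32.92
tool_pos: [0.5616, -0.3094, 0.0475]
ee_rot: [-1.422, -2.789, -0.007]
force: [-7.4, 11.9, 10.3]
grip_width: 0.0006
gripper_force: 6.8
```

The force rose to 14 N at the stop, so the drawer is shut. Backing off and checking.

Call:
move_arm --steps '[-0.12,0.16,0,0,0,0,-0.24,0.33,0,0,0,0,-0.24,0.33,0,0,0,0,-0.3,0.41,0,0,0,0,-0.3,0.41,0,0,0,0,-0.3,0.41,0.4,0,0,0,-0.3,0.41,0.6,0,0,0,-0.3,0.41,0.7,0,0,0,0,0,0.7,0,0,0,0,0,0.3,0,0,0]'

```text
time_s: 33.75
tool_pos: [0.5131, -0.2421, 0.1174]
ee_rot: [1.424, 2.796, -0.001]
force: [0.4, -0.0, -0.8]
grip_width: 0.0004
gripper_force: 0.0
```

```bash
python3 - <<'E'
from h import *
c=camera("scene"); print([proj(c,[*dr(.22,b),.058]).round() for b in (-.065,.065)])
cv2.imwrite("pics/L.png",cv2.resize(c["image"][200:460,330:640],(715,600)))
E
```

```text
[array([445., 348.]), array([448., 295.])]
```

View pics/L.png

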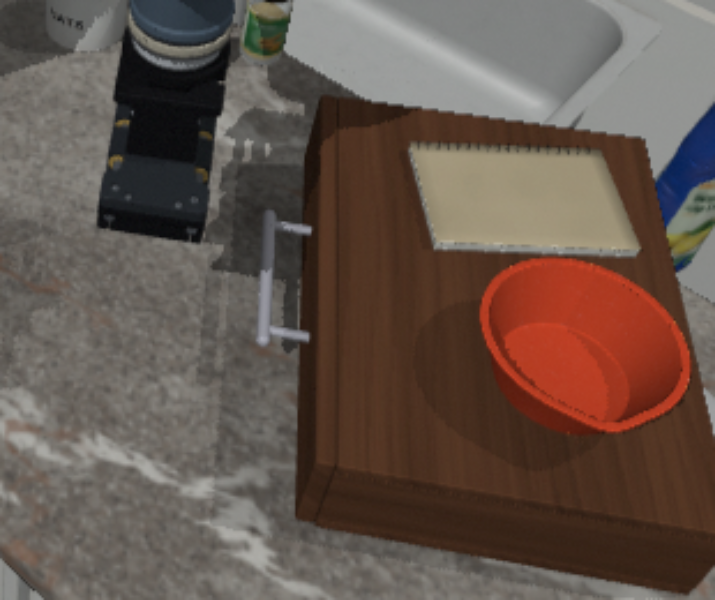

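The drawer front sits flush with the unit, the handle is at (268,280) as predicted for shut, and the gripper is clear of everything.

```bash
python3 -c "
from plant import env
print(env.sign_off())"
```

```text
the job is handed in; nothing more can be done
None
```

The fork, spoon, teaspoon and knife each went into the bin of their kind, the drawer was pushed shut to its stop, and the job is handed in at about 34 s; the sign-off gave no verdict.

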